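# Comb loose porcelain rods into a grooved kiln setter

## Robot

A 6-joint arm with a two-finger parallel gripper is mounted at the origin on a cart in front of the work surface, level with it; the furniture and walls round the work are solid. World frame = base frame: x ahead of the robot, y to its left, z up, the work surface at z = 0. Lengths are in mm, angles in rad, forces in N, time in s.
With the tool pointing down it reaches from about 300 to 775 mm from the base axis. Payload 14.6 kg.
Tool frame: the origin (TCP) lies at the centre of the arm's flange, where the gripper is bolted on; the fingertips stand 199 mm ahead of it and the grasp point (between the pads) lies 180 mm ahead of it; z points along the fingers, y is the line along which they close (so a half turn about z gives the same grasp; the last joint's range is limited). The gripper opens to 94 mm and grips with 3 to 60 N. Pads are 16 mm wide; open, the fingers measure 119 mm over their backs; the gripper's body (75 mm by 177 mm) begins 78 mm behind the grasp point.
Start: joints at [-1.239, 0.3, 1.521, -0, 1.321, -0.067], TCP at [213.565, -506.834, 404.646] pointing down, gripper open.
Joint ranges: [-3.03, 3.03], [-0.79, 2.21], [0.23, 2.52], [-1.04, 4.18], [0, 3.07], [-2.55, 2.55]. Speed limits (rad/s): [2.22, 2.22, 2.57, 3.14, 3.14, 3.14].

## Interface

Orientations are given as [roll, pitch, yaw] about the fixed x, y, z axes, in that order (R = Rz(yaw) Ry(pitch) Rx(roll)).
In Python, from cell import manip, optics, workorder gives the robot as it stands.
- The arm moves only by the tool step_arm, never from a script. Its argument "increments" is a list that holds one entry, the list of rows, each a list of 7 numbers: the turn, a rotation vector about the tool's x, y, z as a fraction of full scale, then the shift along the tool's x, y, z as a fraction of full scale, then the closure, from -1 (fully open) to 1 (shut). In form: [[[wx, wy, wz, tx, ty, tz, fingers], ...]]. A call has 1 to 5 rows; each row shifts and turns the commanded pose from where the row before left it, along the tool's axes as they then stand; what a row does not reach is not made up. Full scale, the value 1, is 40 mm for a shift and 45 degrees for a turn. A row lasts 1/10 s, in which the tool goes at most 50 mm and 8.59 degrees, less where a joint would pass 70% of its speed; a pose out of reach is approached as far as the arm can. A call with a number of a shift or a turn outside -1 to 1 is refused whole. A call with a gripper value outside its range is refused whole. The fingers move at their own pace and stop on an object; "newtons" is the grip in N (left out, the last holds). Time passes only in rows, so rows that do not move let the fingers close. It gives the time, the measured TCP pose, the force, the opening and the grip force at its end, in the units of the state.
- manip.read_state(): the state, without advancing time (a new reading comes with each control period).
- optics.camera(name): name is "side" or "top" or "wrist"; returns a dict with "frame" (400x640x3 uint8, red, green, blue), "range_z" (400x640 float32, mm along the optical axis (not along the pixel's ray), 0 where there is no reading), "mtx" (3x3 intrinsics, pixels), "cam_to_world" (4x4, takes a point from camera to world coordinates). Camera axes: x right, y down, z forward; pixel columns grow to the right and rows downward; lengths in mm; the calibration is good to about 2 mm. A picture is of the moment at which its call begins.
- workorder.sign_off(): hands the job in; it is judged then, once.
The state is a dict: "clock": time; "joints": joint angles; "qd": joint speeds; "effort": joint torques, N m; "eef_pos": TCP position; "eef_rot": TCP orientation; "wrist_force": force on the tool from outside, world axes, zero at the start; "moment": the same for the moment, N m; "finger_gap": finger opening in mm; "finger_force": force on a finger pad.
Only numpy, scipy, OpenCV 4.12 (cv2) and the standard library are available. Lean on these libraries where they do the work, as an engineer would, in place of code of your own. Each camera call takes 0.05 s, during which the arm holds its last target. There are 200 camera calls.

## Task

The porcelain rods lie askew on the loading frame and must lie one to a groove of the setter before firing. Draw the rake out from under the low rack by its free end, stand it on the bench and let go, then take it by its upright handle, rest it on the frame's side rails behind the rods, at the plain end, and draw it over the grooves until every rod has sunk flat into a groove of its own. Keep fingers off the rods, leave the pots, bowl, mug and brush where they are, and finish with the rake standing on its tines on the open bench.

Things in the scene. Friction and masses are not known exactly. Their poses are not given: they have to be found in the camera images.
- setter: Fixed wooden loading frame with brown grooved setter, 291 mm long (x), 182 wide (y). Origin at bench height, mid-width, where the plain plywood apron (x 0 to +172 mm) meets the grooves (x 0 to -95). Side rails: inner faces at y = +-69, 22 thick, 38.5 high. End walls, 12 thick, beyond x = -95 and +172, 34 high. Rods start on the apron, none beyond x = +131.
- setter_grooves (a point): Middle of the grooved part, level with the ridge tops: 47.5 mm along the setter's -x from its origin, 18.5 mm above the bench (as is the apron). Axes as the setter's. Five grooves run along y, centres at x = -40, -20, 0, 20, 40 mm from here, each 15 mm wide and 12.5 deep, with 5 mm round-topped ridges between; a sunk rod lies below the ridge tops.
- rack: Fixed low brown rack, 200 mm (x) by 260 (y), 138 high; underside of its board 120 mm above the bench; square posts at x = +-80, y = +-110 mm. Origin at bench height under the board's centre. The rake stands under it between the posts, its back along the rack's y within 0.06 rad, one end sticking out some 60 to 80 mm past the +y edge of the board, the handle under the board.
- rake_grip (a point): Centre of the rake's upright dark handle, 71 mm above the tine tips; 22 mm thick (x), 38 wide (y), 52 tall. z up. The rake stands by itself on its tines; 0.2 to 0.25 kg. With its back along the setter's y the ends of the back rest on the rails: tine tips 1 mm above ridges and apron, this point 90.5 mm above the bench; the tines then push rods that lie on top and clear sunk ones.
- rake_end (a point): Point in the rake's blue wooden back near its free end, 95 mm along the rake's +y from the handle, 20 mm from the end, 30 mm above the tine tips. The back is 230 mm long (y), 30 thick (x), 22 tall, its underside 19 mm above the tine tips. Below it are two staggered rows of steel tines, 5 mm thick, at x = +-7, y -54 to +54 mm from the handle.
- rod1_center (a point): Centre of a loose white round-ended porcelain rod, 12 mm thick, 120 mm long along its y axis, 32 g, smooth. It starts on the apron, 24.5 mm above the bench; sunk in a groove it lies 12 mm above the bench.
- rod2_center (a point): Centre of a loose white round-ended porcelain rod, 12 mm thick, 120 mm long along its y axis, 32 g, smooth. It starts on the apron, 24.5 mm above the bench; sunk in a groove it lies 12 mm above the bench.
- rod3_center (a point): Centre of a loose white round-ended porcelain rod, 12 mm thick, 120 mm long along its y axis, 32 g, smooth. It starts on the apron, 24.5 mm above the bench; sunk in a groove it lies 12 mm above the bench.
- rod4_center (a point): Centre of a loose white round-ended porcelain rod, 12 mm thick, 120 mm long along its y axis, 32 g, smooth. It starts on the apron, 24.5 mm above the bench; sunk in a groove it lies 12 mm above the bench.
- mug_cream: Cream mug with a handle, 75 x 110 x 118 mm, on the bench at the left; origin at the centre of its underside. To be left alone.
- lidded_pot: Small bisque pot, 66 mm across, 82 mm tall, on the bench at the left; origin at the centre of its underside. To be left alone.
- brush_fine: Bamboo brush, 12 mm thick, 215 mm long, lying on the bench behind the loading frame; origin at the centre of its underside. To be left alone.
- celadon_bowl: Green bowl, 120 mm across, 58 mm tall, on top of the rack; origin at the centre of its underside. To be left alone.
- oxide_pot_1: Dark red pot with white cap, 32 mm across, 53 mm tall, on top of the rack; origin at the centre of its underside. To be left alone.
- oxide_pot_3: Grey pot with white cap, 32 mm across, 55 mm tall, on top of the rack; origin at the centre of its underside. To be left alone.

How it is judged (in metres and radians):
On the way, in this order (a step that is already met when the one before it is completed fails the run):
1. The rake has been drawn out until its handle is clear of the rack, and stands upright by itself, let go (y of rake_grip in the frame of rack above 0.165 m and angle between rake_grip's own z axis and vertical below 0.1 rad and contact force between the fingers and rake below 0.2 N), for 0.2 s.
2. The rake, held by its handle, is down on the rails at the plain end, behind the rods (distance between the grasp point and rake_grip below 0.045 m and x of rake_grip in the frame of setter between 0.125 and 0.17 m and z of rake_grip in the frame of setter below 0.098 m and y of rake_grip in the frame of setter between -0.02 and 0.02 m), for 0.1 s.
3. Held by its handle, the rake has been drawn along the rails over the grooves (distance between the grasp point and rake_grip below 0.045 m and x of rake_grip in the frame of setter below -0.03 m and z of rake_grip in the frame of setter below 0.1 m), for 0.1 s.
At the end, for the whole second after the job is handed in: All four rods lie in setter grooves, one to a groove (centres 9 to 15.5 mm above the bench, within 15 mm of mid-width, parallel to the grooves within 0.08 rad); the rake stands on its tines on the bench, upright within 0.1 rad, handle centre 64 to 78 mm high, over 50 mm from its start (z of rod1_center in the frame of setter between 0.009 and 0.0155 m and x of rod1_center in the frame of setter between -0.096 and 0 m and y of rod1_center in the frame of setter between -0.015 and 0.015 m and angle between the y axis of each of rod1_center, rod2_center, rod3_center, rod4_center and the y axis of setter, either way round below 0.08 rad and z of rod2_center in the frame of setter between 0.009 and 0.0155 m and x of rod2_center in the frame of setter between -0.096 and 0 m and y of rod2_center in the frame of setter between -0.015 and 0.015 m and z of rod3_center in the frame of setter between 0.009 and 0.0155 m and x of rod3_center in the frame of setter between -0.096 and 0 m and y of rod3_center in the frame of setter between -0.015 and 0.015 m and z of rod4_center in the frame of setter between 0.009 and 0.0155 m and x of rod4_center in the frame of setter between -0.096 and 0 m and y of rod4_center in the frame of setter between -0.015 and 0.015 m and angle between rake_grip's own z axis and vertical below 0.1 rad and height (world z) of rake_grip between 0.064 and 0.078 m and distance of rake_grip from where it was at the start of the episode above 0.05 m); the robot touches nothing.
It fails at once if a rod is touched with the fingers (contact force between the fingers and rod1 above 0.5 N or contact force between the fingers and rod2 above 0.5 N or contact force between the fingers and rod3 above 0.5 N or contact force between the fingers and rod4 above 0.5 N).
It fails at once if a pot, the bowl, the mug or the brush is moved more than 30 mm (distance of any of mug_cream, lidded_pot, brush_fine, celadon_bowl, oxide_pot_1, oxide_pot_3 from where it was at the start of the episode above 0.03 m).
It also fails if it takes over 61 s, if anything falls off the work surface, if the arm or the gripper's body presses on something with over 40 N, if the wrist force passes 120 N, or if a joint passes its speed limit or range.

## Working session

There is one attempt and no reset: what is moved stays moved. The work goes in short steps, Python scripts to look and compute and a tool call to move; the robot and the scene stay as the last step left them, time stands still between calls to the robot, and variables do not carry over. Pictures are saved under pics/ and viewed, at most 10 in all, crops included, and the job is handed in when it is done.

Besides the shell and the picture viewer there is one more tool, called after "Emit:" in YAML: its name, and indented under it one key for each argument. step_arm: Moves the arm, as the interface text tells. Its arguments: {"type":"object","properties":{"increments":{"type":"array","items":{"type":"array","items":{"type":"array","items":{"type":"number"}}}},"newtons":{"type":"number"}},"required":["increments"]}

```bash
mkdir -p pics; ls
python3 - <<'E'
from cell import manip, optics
import cv2,numpy as np
print(manip.read_state())
for n in ["top","side"]:
    c=optics.camera(n); np.savez(f"pics/{n}0.npz",**c)
    cv2.imwrite(f"pics/{n}0.png",c["frame"][:,:,::-1]); print(c["mtx"],c["cam_to_world"])
E
```

```text
pics
{'clock': 0.0, 'joints': array([-1.23860222e+00,  3.00501969e-01,  1.52160708e+00, -3.84138662e-05,
        1.32068308e+00, -6.65895767e-02]), 'qd': array([ 1.83230425e-05, -8.03038751e-04, -4.88829409e-04,  6.75317545e-04,
        2.04322725e-03, -1.59056962e-03]), 'effort': array([ 9.93416070e-04, -5.31802905e+01, -3.52731979e+01,  7.09346356e-02,
        2.43740890e-02, -1.27939261e-04]), 'eef_pos': array([ 213.55349019, -506.81349099,  404.05825518]), 'eef_rot': array([-3.14039336e+00, -4.26885870e-05,  3.98793187e-01]), 'wrist_force': array([ 0.33552332,  0.37778213, -0.59493603]), 'moment': array([-0.04886753, -0.05244254,  0.02364038]), 'finger_force': 0.0, 'finger_gap': 93.77732207341917}
[[506.40972297   0.         316.88036954]
 [  0.         506.40972297 201.52352056]
 [  0.           0.           1.        ]] [[-1.32405994e-02 -9.77372110e-01  2.11112401e-01  2.46063789e+02]
 [-9.99909638e-01  1.34328258e-02 -5.23577372e-04 -2.72570118e+01]
 [-2.32410618e-03 -2.11100257e-01 -9.77461651e-01  1.63452529e+03]
 [ 0.00000000e+00  0.00000000e+00  0.00000000e+00  1.00000000e+00]]
[[388.7363042    0.         319.56361782]
 [  0.         388.7363042  203.80475841]
 [  0.           0.           1.        ]] [[-8.30579569e-01 -3.13716079e-01  4.60130201e-01 -1.22600284e+02]
 [-5.56671113e-01  4.91379400e-01 -6.69823527e-01  9.85415577e+02]
 [-1.59640919e-02 -8.12482927e-01 -5.82766369e-01  9.86189375e+02]
 [ 0.00000000e+00  0.00000000e+00  0.00000000e+00  1.00000000e+00]]
```

View pics/top0.png

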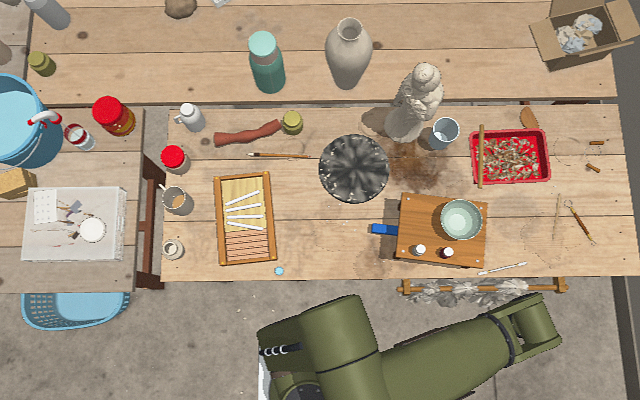

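View pics/side0.png

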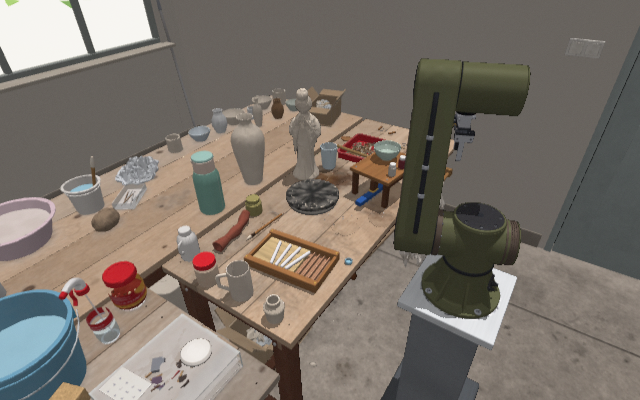

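Top view: rack at about (443,230) with the rake's blue end sticking out at (381,229), toward world +y. The setter is at (245,219), with its apron away from the robot and its grooves near it. Rods are at (240,195–225), and a bare bench lies between frame and rack. I'll measure each of these from depth and colour.

```bash
cat > h.py <<'E'
import numpy as np,cv2
def cloud(c):
    z=c["range_z"].astype(float);v,u=np.mgrid[:400,:640];K=c["mtx"]
    p=np.stack([(u-K[0,2])/K[0,0]*z,(v-K[1,2])/K[1,1]*z,z],-1)
    T=c["cam_to_world"];return p@T[:3,:3].T+T[:3,3]
def plane(c,u,v,h):
    K=c["mtx"];T=c["cam_to_world"]
    d=T[:3,:3]@np.array([(u-K[0,2])/K[0,0],(v-K[1,2])/K[1,1],1]);return T[:3,3]+d*(h-T[2,3])/d[2]
def project(c,p):
    T=c["cam_to_world"];q=(np.asarray(p,float)-T[:3,3])@T[:3,:3];return (q@c["mtx"].T)[...,:2]/q[...,2:]
def rect(P):
    r=cv2.minAreaRect(P[:,:2].astype(np.float32));return np.round(r[0],1),np.round(r[1],1),round(r[2],2),np.round(cv2.boxPoints(r)).tolist()
E
python3 - <<'E'
from h import *
c=dict(np.load("pics/top0.npz"));P=cloud(c);hsv=cv2.cvtColor(c["frame"],cv2.COLOR_RGB2HSV)
v,u=np.mgrid[:400,:640]
def reg(a,b,x,y): return (u>=a)&(u<=b)&(v>=x)&(v<=y)
print("bench z",np.median(P[reg(300,330,205,260)][:,2]))
m=reg(205,285,165,275)&(P[...,2]>26)&(P[...,2]<50); Q=P[m]; print("setter",len(Q),np.median(Q[:,2]),rect(Q))
m=reg(390,495,185,275)&(P[...,2]>125)&(P[...,2]<148); Q=P[m]; print("rack",len(Q),np.median(Q[:,2]),rect(Q))
m=reg(360,402,215,245)&(hsv[...,0]>100)&(hsv[...,0]<125)&(hsv[...,1]>120); Q=P[m]; print("rake",len(Q),np.median(Q[:,2]),rect(Q[(Q[:,2]>30)&(Q[:,2]<50)]),u[m].min(),u[m].max(),v[m].min(),v[m].max())
m=(reg(222,268,183,232)&(hsv[...,1]<50)&(hsv[...,2]>170)).astype(np.uint8)
n,l,s,cc=cv2.connectedComponentsWithStats(m)
for i in range(1,n):
    if s[i][4]>20:
        q=np.array([plane(c,a,b,24.5) for b,a in np.argwhere(l==i)]);print("rod",s[i][4],rect(q)[:3])
        print(np.round(np.median(P[l==i],0)))
big=np.hstack([cv2.resize(c["frame"][165:275,205:285],None,fx=5,fy=5,interpolation=2),cv2.resize(c["frame"][205:265,360:410],(400,480),interpolation=2)[:, :].copy() if 0 else np.zeros((550,1,3),np.uint8)])
s=dict(np.load("pics/side0.npz"))
b2=cv2.resize(s["frame"][150:220,340:410],(390,390),interpolation=2);b2=np.vstack([b2,np.zeros((160,390,3),np.uint8)])
cv2.imwrite("pics/crop1.png",np.hstack([big,b2])[:,:,::-1])
E
```

```text
bench z 0.4786190123062397
setter 2232 36.30248212879235 (array([544. , 206.8]), array([292.6, 183. ]), 5.48, [[390.0, 284.0], [407.0, 102.0], [698.0, 130.0], [681.0, 312.0]])
rack 4326 139.10839319421177 (array([ 479.9, -399.4]), array([262. , 201.3]), 81.75, [[362.0, -515.0], [561.0, -543.0], [598.0, -284.0], [399.0, -255.0]])
rake 243 41.596080591812324 (array([ 499. , -241.3]), array([81. , 30.5]), 82.56, [[479.0, -279.0], [509.0, -283.0], [519.0, -203.0], [489.0, -199.0]]) 372 397 223 235
rod 117 (array([610.9, 215.7]), array([ 11.1, 117.7]), 22.45)
[608. 215.  30.]
rod 120 (array([579.2, 211.9]), array([ 10.6, 119. ]), 10.29)
[578. 211.  30.]
rod 118 (array([548.7, 206.5]), array([ 10.5, 119.6]), 1.1)
[547. 209.  31.]
rod 122 (array([518.6, 204.7]), array([118.2,  10.7]), 78.85)
[518. 204.  31.]
```

View pics/crop1.png

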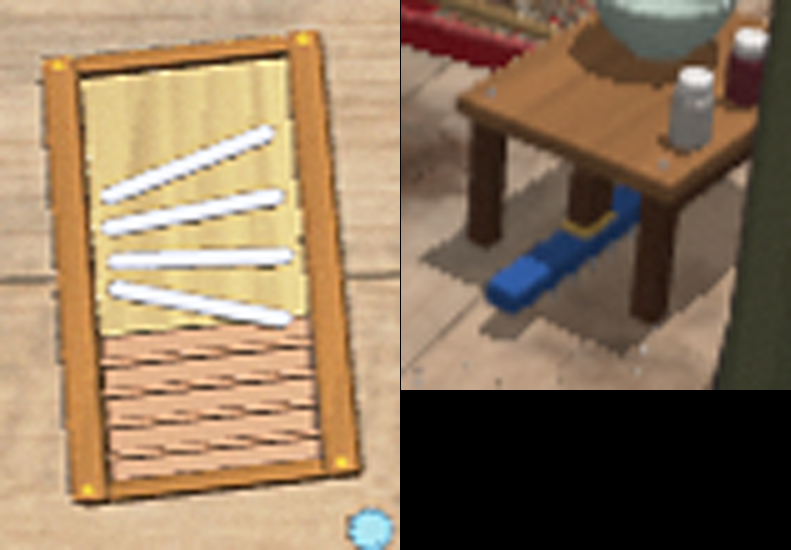

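The frame, rack, rake and rods all match their given sizes. The setter yaw is about 5.5° with its origin near (506,203), the rake yaw is about -7.4° and its free tip is near (504,-201). First I'll turn the tool to straddle the back.

Emit:
step_arm:
  increments:
    - [[0,0,-0.19,0,0,-0.3,-1],[0,0,-0.19,0,0,-0.3,-1],[0,0,-0.19,0,0,-0.3,-1],[0,0,-0.19,0,0,-0.3,-1],[0,0,-0.19,0,0,-0.3,-1]]

```text
clock: 0.6
eef_pos: [213.6, -506.8, 464.8]
eef_rot: [-3.141, -0.001, 1.151]
wrist_force: [-0.1, 0.2, -0.2]
finger_gap: 94.0
finger_force: 0.0
```

Emit:
step_arm:
  increments:
    - [[0,0,-0.19,0,0,0,-1],[0,0,-0.19,0,0,0,-1],[0,0,0,1,0.4,0,-1],[0,0,0,1,0.6,0,-1],[0,0,0,1,0.6,0,-1]]

```text
clock: 1.1
eef_pos: [292.8, -394.6, 464.3]
eef_rot: [-3.141, -0.001, 1.442]
wrist_force: [0.8, -0.6, -0.5]
finger_gap: 94.0
finger_force: 0.0
```

```bash
cat >> h.py <<'E'
from scipy.spatial.transform import Rotation as Rot
def delta(grasp,yaw_deg):
    """tool-frame turn and shift (full-scale units) from current pose to the grasp point target, tool straight down"""
    from cell import manip
    s=manip.read_state();R=Rot.from_euler("xyz",s["eef_rot"]);g=s["eef_pos"]+R.apply([0,0,180])
    T=Rot.from_euler("xyz",[np.pi,0,np.radians(yaw_deg)])
    w=np.degrees((R.inv()*T).as_rotvec())/45
    print("t",round(s["clock"],2),"grasp",np.round(g,1),"yaw",np.round(np.degrees(s["eef_rot"]),2),"gap",round(s["finger_gap"],1),"F",np.round(s["wrist_force"],1),round(s["finger_force"],1))
    print(" turn",np.round(w,3),"shift after turn",np.round(T.inv().apply(np.array(grasp)-g)/40,3))
E
python3 -c "
from h import *
delta([502.4,-216,100],82.56)"
```

```text
t 1.1 grasp [ 292.7 -394.5  284.3] yaw [-1.7998e+02 -3.0000e-02  8.2640e+01] gap 94.0 F [ 0.8 -0.6 -0.5] 0.0
 turn [-0.001 -0.001  0.002] shift after turn [5.104 4.621 4.607]
```

Emit:
step_arm:
  increments:
    - [[0,0,0,1,0.92,0,-1],[0,0,0,1,0.92,0,-1],[0,0,0,1,0.92,0,-1],[0,0,0,1,0.92,0.5,-1],[0,0,0,1,0.92,0.5,-1]]

```text
clock: 1.6
eef_pos: [480.1, -237.2, 429.8]
eef_rot: [3.141, 0.0, 1.444]
wrist_force: [0.9, -0.6, -0.5]
finger_gap: 94.1
finger_force: 0.0
```

Emit:
step_arm:
  increments:
    - [[0,0,0,0.1,0,0.6,-1],[0,0,0,0,0,0.6,-1],[0,0,0,0,0,0.4,-1]]

```text
clock: 1.9
eef_pos: [479.4, -234.4, 364.1]
eef_rot: [-3.139, -0.001, 1.444]
wrist_force: [-0.6, 0.0, 0.0]
finger_gap: 94.0
finger_force: 0.0
```

Run:
```python
from h import *
from cell import optics
c=optics.camera("wrist");np.savez("pics/w1.npz",**c);cv2.imwrite("pics/w1.png",c["frame"][:,:,::-1])
P=cloud(c);hsv=cv2.cvtColor(c["frame"],cv2.COLOR_RGB2HSV)
m=(hsv[...,0]>100)&(hsv[...,0]<125)&(hsv[...,1]>120)&(P[...,2]>32)&(P[...,2]<50)&(c["range_z"]>0);Q=P[m]
print(len(Q),np.median(Q[:,2]),rect(Q))
delta([502.4,-216,31],82.56)
```

```text
2581 39.64986357122473 (array([ 494.3, -256.1]), array([111.1,  29. ]), 82.8, [[473.0, -309.0], [502.0, -313.0], [516.0, -203.0], [487.0, -199.0]])
t 1.95 grasp [ 478.3 -234.   182. ] yaw [-1.7973e+02 -1.2000e-01  8.2730e+01] gap 94.0 F [-0.6  0.3 -3. ] 0.0
 turn [-0.006 -0.003  0.004] shift after turn [0.525 0.539 3.775]
```

View pics/w1.png

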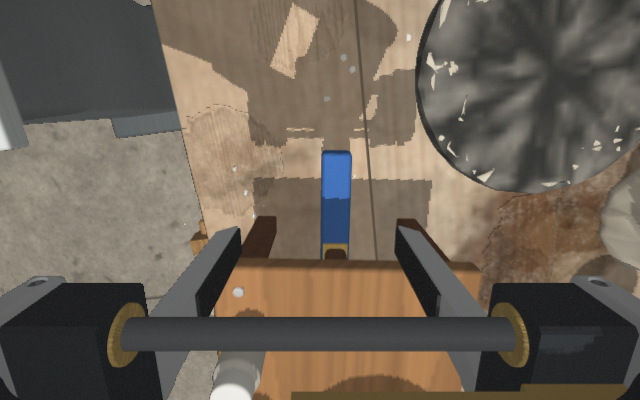

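The wrist view shows the blue end at (336,150–245), centred between the posts, with the handle's dark base at (335,252) under the board. The tip measures (502,-201), which agrees with the top view to 2 mm. Now descending and gripping.

Emit:
step_arm:
  increments:
    - [[0,0,0,0.52,0.49,0.3,-1],[0,0,0,0,0,0.9,-1],[0,0,0,0,0,0.9,-1],[0,0,0,0,0,0.9,-1],[0,0,0,0,0,0.5,-1]]

```text
clock: 2.45
eef_pos: [501.0, -216.6, 223.8]
eef_rot: [-3.139, -0.001, 1.443]
wrist_force: [1.0, -0.2, 0.1]
finger_gap: 93.9
finger_force: 0.0
```

Run:
```python
from h import *
delta([500.5,-216,31],82.6)
P=cloud(dict(np.load("pics/top0.npz")))
Q=P[130:205,318:392];k=Q[...,2]>8;Q=Q[k];print("disc",rect(Q)[:2],np.percentile(Q[:,2],[10,50,95]), Q[:,0].min())
```

```text
t 2.45 grasp [ 500.5 -216.4   43.8] yaw [-1.7984e+02 -6.0000e-02  8.2700e+01] gap 93.9 F [ 1.  -0.2  0.1] 0.0
 turn [-0.004 -0.001  0.002] shift after turn [ 0.009 -0.002  0.319]
disc (array([ 543.8, -154.1]), array([246.1, 598.8])) [38.28744428 43.78062157 50.1299347 ] 246.06378891137797
```

Emit:
step_arm:
  increments:
    - [[0,0,0,0,0,0.3,-1],[0,0,0,0,0,0,1],[0,0,0,0,0,0,1],[0,0,0,0,0,0,1],[0,0,0,0,0,0,1]]
  newtons: 25

```text
clock: 2.95
eef_pos: [501.7, -216.9, 215.2]
eef_rot: [3.14, 0.001, 1.443]
wrist_force: [0.1, 0.6, 0.1]
finger_gap: 65.5
finger_force: 0.0
```

Emit:
step_arm:
  increments:
    - [[0,0,0,0,0,0,1],[0,0,0,0,0,0,1],[0,0,0,0,0,0,1]]

```text
clock: 3.25
eef_pos: [501.5, -216.8, 214.3]
eef_rot: [3.141, 0.0, 1.443]
wrist_force: [0.4, 0.7, -0.6]
finger_gap: 41.3
finger_force: 0.0
```

Emit:
step_arm:
  increments:
    - [[0,0,0,0,0,0.08,1],[0,0,0,0,0,0,1],[0,0,0,0,0,0,1],[0,0,0,0,0,0,1]]

```text
clock: 3.65
eef_pos: [501.4, -216.8, 210.8]
eef_rot: [-3.141, -0.0, 1.443]
wrist_force: [-0.2, -1.0, -0.7]
finger_gap: 29.9
finger_force: 24.9
```

Gripped, with the gap at 30 mm, which is the back's thickness. Drawing it out along its length.

Emit:
step_arm:
  increments:
    - [[0,0,0,0.15,0,0,1],[0,0,0,0.4,0,0,1],[0,0,0,0.4,0,0,1],[0,0,0,0.4,0,0,1],[0,0,0,0.4,0,0,1]]

```text
clock: 4.15
eef_pos: [510.5, -145.5, 210.9]
eef_rot: [-3.142, -0.0, 1.444]
wrist_force: [0.1, -1.0, -1.2]
finger_gap: 30.0
finger_force: 24.9
```

Emit:
step_arm:
  increments:
    - [[0,0,0,0.4,0,0,1],[0,0,0,0.4,0,0,1],[0,0,0,0.4,0,0,1],[0,0,0,0.3,0,0,1],[0,0,0,0,0,0,1]]

```text
clock: 4.65
eef_pos: [518.1, -86.3, 210.9]
eef_rot: [-3.141, -0.0, 1.445]
wrist_force: [-0.1, 0.0, -0.8]
finger_gap: 30.0
finger_force: 24.9
```

```bash
cat >> h.py <<'E'
def blue(c,lo=30,hi=52):
    P=cloud(c);hsv=cv2.cvtColor(c["frame"],cv2.COLOR_RGB2HSV)
    m=(hsv[...,0]>100)&(hsv[...,0]<125)&(hsv[...,1]>120)&(P[...,2]>lo)&(P[...,2]<hi)&(P[...,0]>420)&(P[...,0]<600)&(P[...,1]>-420)&(P[...,1]<60)&(c["range_z"]>0)
    print("blue",m.sum(),np.median(P[m][:,2]),rect(P[m]));return P
E
python3 - <<'E'
from h import *
from cell import optics
c=optics.camera("top");np.savez("pics/t2.npz",**c);blue(c)
d=optics.camera("side");np.savez("pics/s2.npz",**d);blue(d)
cv2.imwrite("pics/s2.png",np.vstack([cv2.resize(c["frame"][180:280,280:480],(800,400)[:2])[:300],cv2.resize(d["frame"][140:260,270:470],(500,300))[:, :].repeat(1,1) if 0 else cv2.resize(d["frame"][140:240,270:536],(800,300))])[:,:,::-1])
delta([501.5,-217,30],82.7)
E
```

```text
blue 262 41.48602862458279 (array([ 501., -217.]), array([130.3,  31. ]), 83.33, [[478.0, -280.0], [509.0, -284.0], [524.0, -154.0], [493.0, -150.0]])
blue 119 40.34209039043435 (array([ 501.4, -183.9]), array([232.3,  32.7]), 80.52, [[466.0, -296.0], [498.0, -301.0], [537.0, -72.0], [504.0, -67.0]])
t 4.75 grasp [518.  -87.7  30.9] yaw [180.     0.    82.73] gap 30.1 F [-0.3  0.8 -0.9] 24.9
 turn [0.    0.    0.001] shift after turn [-3.258e+00  1.000e-03  2.300e-02]
```

View pics/s2.png

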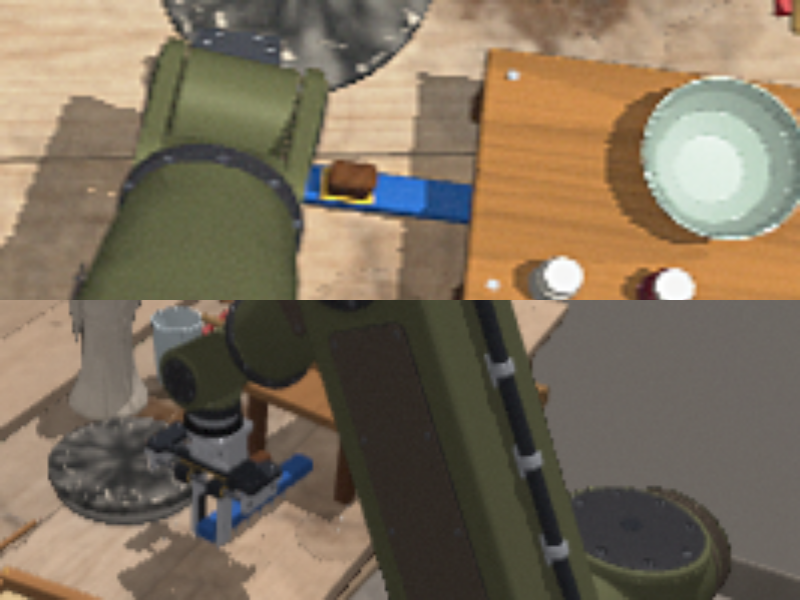

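The rake is drawn 130 mm; its handle (top view, 350,178) is clear of the board and the rake stands level. Releasing it, rising, and moving to the handle, expected at about (505,-187).

Emit:
step_arm:
  increments:
    - [[0,0,0,0,0,0,-1],[0,0,0,0,0,0,-1],[0,0,0,0,0,0,-1],[0,0,0,0,0,0,-1],[0,0,0,0,0,0,-1]]

```text
clock: 5.25
eef_pos: [518.0, -88.0, 210.9]
eef_rot: [3.142, 0.0, 1.443]
wrist_force: [-0.6, 0.3, 0.1]
finger_gap: 66.5
finger_force: 0.0
```

Emit:
step_arm:
  increments:
    - [[0,0,0,0,0,-0.5,-1],[0,0,0,0,0,-0.9,-1],[0,0,0,0,0,-0.9,-1],[0,0,0,0,0,-0.8,-1],[0,0,0,-0.4,0,-0.5,-1]]

```text
clock: 5.75
eef_pos: [516.0, -103.0, 357.6]
eef_rot: [3.139, 0.0, 1.445]
wrist_force: [0.2, 0.3, -0.1]
finger_gap: 94.3
finger_force: 0.0
```

Run:
```python
from h import *
from cell import optics
c=optics.camera("wrist");np.savez("pics/w3.npz",**c);P=blue(c)
cv2.imwrite("pics/w3.png",c["frame"][:,:,::-1])
m=(P[...,2]>85)&(P[...,2]<105)&(P[...,1]<-150)&(P[...,1]>-225)&(c["range_z"]>0);print("handle",m.sum(),rect(P[m]) if m.sum()>20 else 0)
delta([505,-187,72],82.7)
```

```text
blue 2849 39.61738531238865 (array([ 503.9, -186.6]), array([228.1,  28.9]), 81.58, [[473.0, -297.0], [501.0, -302.0], [535.0, -76.0], [506.0, -72.0]])
handle 957 (array([ 504.4, -185.1]), array([36.4, 21.4]), 82.44, [[491.0, -202.0], [513.0, -205.0], [517.0, -168.0], [496.0, -166.0]])
t 5.8 grasp [ 517.1 -105.7  179.9] yaw [1.7966e+02 7.0000e-02 8.2710e+01] gap 94.3 F [-0.  -1.9  3.3] 0.0
 turn [0.008 0.002 0.   ] shift after turn [-2.055 -0.041  2.698]
```

Wrist depth puts the handle at (504.4,-185.5) with height and yaw as expected. Moving over it and down.

Emit:
step_arm:
  increments:
    - [[0,0,0,-0.7,-0.02,0,-1],[0,0,0,-0.7,-0.02,0.1,-1],[0,0,0,-0.62,-0.02,0.2,-1],[0,0,0,0,0,0.7,-1],[0,0,0,0,0,0.7,-1]]

```text
clock: 6.3
eef_pos: [503.0, -184.2, 285.9]
eef_rot: [3.141, 0.0, 1.442]
wrist_force: [0.3, 0.4, 0.1]
finger_gap: 94.3
finger_force: 0.0
```

Emit:
step_arm:
  increments:
    - [[0,0,0,0,0,0.7,-1],[0,0,0,0,0,0.3,-0.5],[0,0,0,0,0,0,0],[0,0,0,0,0,0,0],[0,0,0,0,0,0,0]]

```text
clock: 6.8
eef_pos: [503.6, -183.6, 248.3]
eef_rot: [3.14, 0.001, 1.444]
wrist_force: [1.0, -0.2, -0.8]
finger_gap: 65.6
finger_force: 0.0
```

```bash
python3 -c "
from h import *
delta([504.4,-185.5,71],82.4)"
```

```text
t 6.8 grasp [ 504.  -183.8   68.3] yaw [1.7988e+02 4.0000e-02 8.2710e+01] gap 65.6 F [ 1.  -0.2 -0.8] 0.0
 turn [0.003 0.001 0.007] shift after turn [-0.041  0.017 -0.068]
```

Emit:
step_arm:
  increments:
    - [[0,0,0,-0.04,0,-0.06,1],[0,0,0,0,0,0,1],[0,0,0,0,0,0,1],[0,0,0,0,0,0,1],[0,0,0,0,0,0,1]]
  newtons: 40

```text
clock: 7.3
eef_pos: [503.1, -185.1, 249.4]
eef_rot: [3.142, -0.0, 1.443]
wrist_force: [0.7, 0.1, -0.5]
finger_gap: 25.1
finger_force: 0.0
```

Emit:
step_arm:
  increments:
    - [[0,0,0,0,0,0,1],[0,0,0,0,0,0,1]]

```text
clock: 7.5
eef_pos: [503.1, -185.1, 249.3]
eef_rot: [-3.142, -0.0, 1.443]
wrist_force: [-0.3, -0.1, 0.0]
finger_gap: 21.7
finger_force: 39.9
```

```bash
python3 -c "
from h import *
delta([504.4,-185.5,71],82.4)"
```

```text
t 7.5 grasp [ 503.1 -185.1   69.3] yaw [-180.    -0.    82.7] gap 21.7 F [-0.3 -0.1  0. ] 39.9
 turn [-0.    -0.     0.007] shift after turn [-0.005  0.034 -0.042]
```

Emit:
step_arm:
  increments:
    - [[0,0,0,0,0,-0.3,1],[0,0,0,0,0,-0.6,1],[0,0,0,0,0,-0.7,1],[0,0,-0.142,0,0,-0.7,1],[0,0,-0.142,0,0,-0.2,1]]

```text
clock: 8.0
eef_pos: [502.7, -185.2, 351.7]
eef_rot: [3.141, -0.0, 1.67]
wrist_force: [-3.6, -0.6, -10.9]
finger_gap: 22.0
finger_force: 40.0
```

Emit:
step_arm:
  increments:
    - [[0,0,0,0.4,0.1,0,1],[0,0,0,0.8,0.4,0,1],[0,0,0,0.8,0.4,0,1],[0,0,0,0.8,0.4,0,1],[0,0,0,0.8,0.4,0,1]]

```text
clock: 8.5
eef_pos: [557.2, -33.2, 349.5]
eef_rot: [3.142, -0.0, 1.664]
wrist_force: [0.3, 0.3, -1.1]
finger_gap: 21.5
finger_force: 40.0
```

```bash
python3 -c "
from h import *
delta([655,217.4,150],95.48)"
```

```text
t 8.5 grasp [557.2 -33.2 169.5] yaw [180.    -0.    95.36] gap 21.5 F [ 0.3  0.3 -1.1] 40.0
 turn [ 0.    -0.    -0.003] shift after turn [6.003 3.032 0.488]
```

Emit:
step_arm:
  increments:
    - [[0,0,0,0.8,0.4,0,1],[0,0,0,0.8,0.4,0,1],[0,0,0,0.8,0.4,0,1],[0,0,0,0.8,0.4,0,1],[0,0,0,0.8,0.4,0,1]]

```text
clock: 9.0
eef_pos: [621.4, 133.9, 349.4]
eef_rot: [-3.141, -0.0, 1.665]
wrist_force: [0.7, -0.1, -1.2]
finger_gap: 21.8
finger_force: 40.0
```

Emit:
step_arm:
  increments:
    - [[0,0,0,0.8,0.4,0,1],[0,0,0,0.8,0.4,0,1],[0,0,0,0.3,0.2,0,1],[0,0,0,0,0,0,1]]

```text
clock: 9.4
eef_pos: [653.7, 213.5, 348.7]
eef_rot: [-3.141, -0.0, 1.667]
wrist_force: [0.4, -0.3, -2.2]
finger_gap: 21.8
finger_force: 40.0
```

Run:
```python
from h import *
from cell import optics
c=optics.camera("wrist");np.savez("pics/w4.npz",**c);P=cloud(c)
cv2.imwrite("pics/w4.png",c["frame"][:,:,::-1])
hsv=cv2.cvtColor(c["frame"],cv2.COLOR_RGB2HSV)
m=(hsv[...,0]>100)&(hsv[...,0]<125)&(hsv[...,1]>120)&(P[...,2]>90)&(P[...,2]<180)&(c["range_z"]>0)&(P[...,0]>500);print("blue",m.sum(),np.percentile(P[m][:,2],[5,50,95]),rect(P[m]))
# back top-surface slope along y
A=np.c_[P[m][:,:2],np.ones(m.sum())];print("plane",np.linalg.lstsq(A,P[m][:,2],rcond=None)[0])
delta([655,217.4,150],95.48)
c=optics.camera("top");np.savez("pics/t4.npz",**c)
```

```text
blue 10001 [141.7132125  153.54848606 161.19232082] (array([652., 235.]), array([ 29.3, 199.2]), 5.35, [[628.0, 333.0], [647.0, 134.0], [676.0, 137.0], [657.0, 336.0]])
plane [-3.16226308e-02  2.19809561e-01  1.09174954e+02]
t 9.45 grasp [653.4 212.  168.7] yaw [-1.7995e+02  1.0000e-02  9.5480e+01] gap 21.6 F [ 0.3 -0.2 -2.1] 40.0
 turn [-0.001  0.     0.   ] shift after turn [0.13  0.053 0.469]
```

View pics/w4.png

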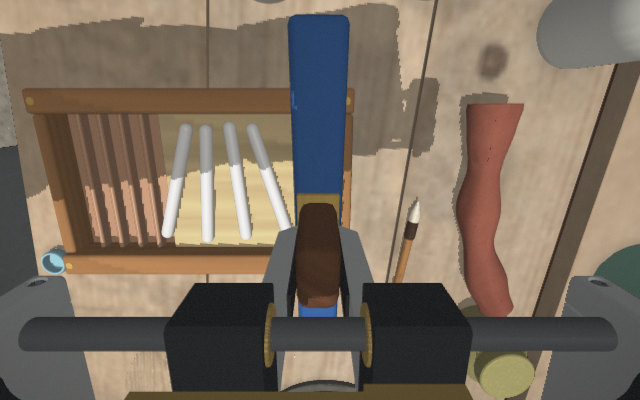

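The wrist view shows the back at (320,20–190) widening toward its free end. The depth plane gives a tilt of about 0.22 rad, free end up, because the other end caught the board's underside during the lift. The rake sits behind all the rods (rod 1's end is at (288,228)). Pressing it onto the rails with a lighter grip should pivot it level.

Emit:
step_arm:
  increments:
    - [[0,0,0,0.1,0.05,0.3,1],[0,0,0,0,0,0.5,1],[0,0,0,0,0,0.4,1],[0,0,0,0,0,0,1],[0,0,0,0,0,0,1]]
  newtons: 15

```text
clock: 10.0
eef_pos: [655.6, 214.9, 301.4]
eef_rot: [-3.141, 0.0, 1.666]
wrist_force: [-0.0, -0.1, -1.5]
finger_gap: 21.8
finger_force: 15.0
```

Emit:
step_arm:
  increments:
    - [[0,0,0,0,0,0.2,1],[0,0,0,0,0,0.15,1],[0,0,0,0,0,0.15,1],[0,0,0,0,0,0.15,1],[0,0,0,0,0,0,1]]

```text
clock: 10.5
eef_pos: [655.5, 215.3, 274.4]
eef_rot: [-3.141, 0.0, 1.667]
wrist_force: [0.5, 0.2, -2.5]
finger_gap: 22.1
finger_force: 15.0
```

```bash
cat >> h.py <<'E'
def held():
    from cell import optics
    c=optics.camera("wrist");P=cloud(c);hsv=cv2.cvtColor(c["frame"],cv2.COLOR_RGB2HSV);v=np.mgrid[:400,:640][0]
    m=(hsv[...,0]>100)&(hsv[...,0]<125)&(hsv[...,1]>120)&(P[...,2]>40)&(P[...,2]<180)&(c["range_z"]>0)&(P[...,0]>420)&(v<210)
    A=np.c_[P[m][:,:2],np.ones(m.sum())];print("tilt plane",m.sum(),np.linalg.lstsq(A,P[m][:,2],rcond=None)[0].round(3),rect(P[m]),np.percentile(P[m][:,2],[5,95]));return c
E
python3 - <<'E'
from h import *
c=held();cv2.imwrite("pics/w5.png",c["frame"][:,:,::-1])
delta([655,217.4,88.8],95.48)
E
```

```text
tilt plane 8191 [-1.4000e-02  3.6000e-02  6.4397e+01] (array([649.4, 281.5]), array([ 29.2, 100.6]), 5.52, [[630.0, 330.0], [640.0, 230.0], [669.0, 233.0], [659.0, 333.0]]) [63.34853564 67.53787591]
t 10.55 grasp [655.3 215.1  94.6] yaw [-1.7994e+02  2.0000e-02  9.5480e+01] gap 22.0 F [ 0.1 -0.3 -2. ] 15.0
 turn [-0.001  0.     0.   ] shift after turn [ 0.059 -0.002  0.145]
```

Emit:
step_arm:
  increments:
    - [[0,0,0,0,0,0.08,1],[0,0,0,0,0,0.08,1],[0,0,0,0,0,0,1],[0,0,0,0,0,0,1]]

```text
clock: 10.95
eef_pos: [655.6, 215.3, 269.9]
eef_rot: [3.14, -0.0, 1.666]
wrist_force: [-2.5, 1.5, 8.5]
finger_gap: 21.8
finger_force: 15.0
```

Run:
```python
from h import *
c=held();cv2.imwrite("pics/w5.png",c["frame"][:,:,::-1])
delta([655,217.4,88.8],95.48)
```

```text
tilt plane 8020 [-8.0000e-03 -2.0000e-03  6.5129e+01] (array([650.1, 281.3]), array([ 29.2, 100. ]), 5.36, [[631.0, 330.0], [640.0, 230.0], [669.0, 233.0], [660.0, 332.0]]) [57.71631813 60.42942509]
t 11.0 grasp [655.8 215.4  89.9] yaw [ 1.7994e+02 -3.0000e-02  9.5480e+01] gap 21.7 F [-2.   1.7  7.8] 15.0
 turn [ 0.001 -0.001 -0.   ] shift after turn [ 0.051 -0.015  0.028]
```

View pics/w5.png

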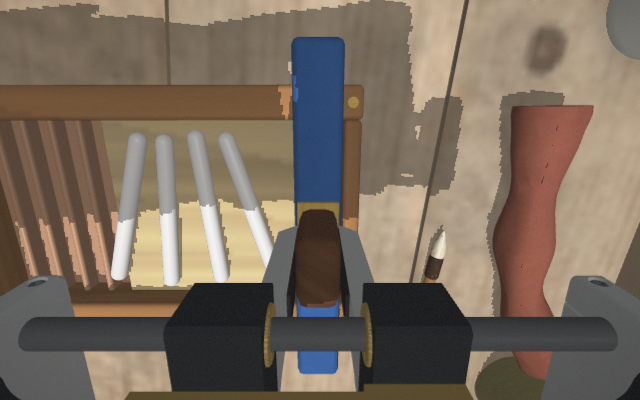

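The rake is now level (slope 0) and seated on the rails with 8 N. Handle is at setter x≈150, y≈-2, and all rods are ahead of it. Drawing slowly with a firmer grip.

Emit:
step_arm:
  increments:
    - [[0,0,0,0,0,0,1],[0,0,0,0,-0.06,0,1],[0,0,0,0,-0.1,0,1],[0,0,0,0,-0.12,0,1],[0,0,0,0,-0.12,0,1]]
  newtons: 30

```text
clock: 11.5
eef_pos: [639.9, 213.5, 269.9]
eef_rot: [3.138, -0.0, 1.666]
wrist_force: [4.7, 0.3, 5.0]
finger_gap: 21.6
finger_force: 30.0
```

Emit:
step_arm:
  increments:
    - [[0,0,0,0,-0.12,0,1],[0,0,0,0,-0.12,0,1],[0,0,0,0,-0.12,0,1],[0,0,0,0,-0.12,0,1],[0,0,0,0,-0.12,0,1]]

```text
clock: 12.0
eef_pos: [616.0, 211.2, 269.9]
eef_rot: [3.138, -0.0, 1.666]
wrist_force: [4.4, 0.9, 5.2]
finger_gap: 22.0
finger_force: 30.0
```

Emit:
step_arm:
  increments:
    - [[0,0,0,0,-0.12,0,1],[0,0,0,0,-0.12,0,1],[0,0,0,0,-0.12,0,1],[0,0,0,0,-0.12,0,1],[0,0,0,0,-0.12,0,1]]

```text
clock: 12.5
eef_pos: [592.1, 208.9, 269.9]
eef_rot: [3.138, -0.0, 1.666]
wrist_force: [4.8, 0.8, 4.5]
finger_gap: 21.9
finger_force: 30.0
```

```bash
cat >> h.py <<'E'
O=np.array([505.7,203.1]);A=np.radians(5.48)
def toset(p): p=np.asarray(p)[...,:2]-O;return np.stack([p[...,0]*np.cos(A)+p[...,1]*np.sin(A),-p[...,0]*np.sin(A)+p[...,1]*np.cos(A)],-1)
def rods(c,h=24.5,sat=60,val=110):
    hsv=cv2.cvtColor(c["frame"],cv2.COLOR_RGB2HSV);P=cloud(c);S=toset(P)
    m=(hsv[...,1]<sat)&(hsv[...,2]>val)&(abs(S[...,1])<67)&(S[...,0]<135)&(S[...,0]>-94)&(P[...,2]<40)&(c["range_z"]>0)
    n,l,s,_=cv2.connectedComponentsWithStats(m.astype(np.uint8))
    for i in range(1,n):
        if s[i][4]>25:
            q=toset(P[l==i]);r=cv2.minAreaRect(q.astype(np.float32));print("rod",s[i][4],np.round(r[0]),np.round(r[1]),round(r[2],1),"z",np.round(np.percentile(P[l==i][:,2],[10,50,90]),1))
E
python3 - <<'E'
from h import *
c=held();cv2.imwrite("pics/w6.png",c["frame"][:,:,::-1]);np.savez("pics/w6.npz",**c)
rods(c)
delta([655,217.4,88.8],95.48)
E
```

```text
tilt plane 8019 [-5.0000e-03 -2.0000e-03  6.2866e+01] (array([587.1, 274.8]), array([ 29.2, 100.1]), 5.45, [[568.0, 323.0], [577.0, 224.0], [606.0, 226.0], [597.0, 326.0]]) [57.77639417 60.45360448]
rod 534 [68. 25.] [ 5. 72.] 0.1 z [25.6 27.9 29.4]
rod 4231 [47. -1.] [124.  34.] 86.6 z [25.3 28.3 29.7]
rod 2572 [ 5. -4.] [133.  18.] 73.5 z [25.1 28.3 29.8]
t 12.55 grasp [592.2 209.   89.9] yaw [ 1.7983e+02 -1.0000e-02  9.5470e+01] gap 21.7 F [ 1.3 -0.1  5.7] 30.0
 turn [ 0.004 -0.    -0.   ] shift after turn [0.059 1.583 0.027]
```

Emit:
step_arm:
  increments:
    - [[0,0,0,0,-0.1,0,1],[0,0,0,0,-0.1,0,1],[0,0,0,0,-0.1,0,1],[0,0,0,0,-0.1,0,1],[0,0,0,0,-0.1,0,1]]

```text
clock: 13.05
eef_pos: [572.3, 207.1, 269.9]
eef_rot: [3.138, -0.0, 1.666]
wrist_force: [5.5, 1.0, 6.2]
finger_gap: 22.0
finger_force: 30.0
```

Emit:
step_arm:
  increments:
    - [[0,0,0,0,-0.1,0,1],[0,0,0,0,-0.1,0,1],[0,0,0,0,-0.1,0,1],[0,0,0,0,-0.1,0,1],[0,0,0,0,-0.1,0,1]]

```text
clock: 13.55
eef_pos: [552.4, 205.2, 269.9]
eef_rot: [3.138, -0.0, 1.666]
wrist_force: [5.0, 0.5, 6.2]
finger_gap: 22.0
finger_force: 30.0
```

Emit:
step_arm:
  increments:
    - [[0,0,0,0,-0.1,0,1],[0,0,0,0,-0.1,0,1],[0,0,0,0,-0.1,0,1],[0,0,0,0,-0.1,0,1],[0,0,0,0,-0.1,0,1]]

```text
clock: 14.05
eef_pos: [532.5, 203.3, 269.9]
eef_rot: [3.138, -0.0, 1.666]
wrist_force: [5.5, 1.2, 6.0]
finger_gap: 22.1
finger_force: 30.0
```

Run:
```python
from h import *
c=held();cv2.imwrite("pics/w7.png",c["frame"][:,:,::-1]);np.savez("pics/w7.npz",**c)
rods(c)
delta([655,217.4,88.8],95.48)
```

```text
tilt plane 8026 [-3.0000e-03 -2.0000e-03  6.1452e+01] (array([527.5, 269.3]), array([29.2, 99.9]), 5.52, [[508.0, 318.0], [518.0, 218.0], [547.0, 221.0], [537.0, 320.0]]) [57.77913614 60.47911933]
rod 4456 [-4.  5.] [ 30. 122.] 0.1 z [25.  28.  29.4]
t 14.1 grasp [532.7 203.4  89.9] yaw [ 1.7981e+02 -2.0000e-02  9.5470e+01] gap 21.4 F [ 3.  -0.4  6. ] 30.0
 turn [ 0.004 -0.    -0.   ] shift after turn [0.057 3.077 0.028]
```

View pics/w7.png

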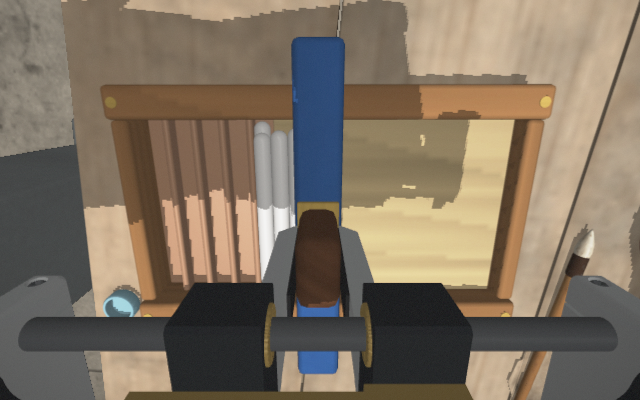

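The rods lie side by side, parallel to the grooves, at columns 262–292 ahead of the tines, and the first is at the first groove. Continuing at the same pace.

Emit:
step_arm:
  increments:
    - [[0,0,0,0,-0.1,0,1],[0,0,0,0,-0.1,0,1],[0,0,0,0,-0.1,0,1],[0,0,0,0,-0.1,0,1],[0,0,0,0,-0.1,0,1]]

```text
clock: 14.6
eef_pos: [512.6, 201.4, 269.9]
eef_rot: [3.138, -0.0, 1.666]
wrist_force: [6.2, 0.9, 5.3]
finger_gap: 21.8
finger_force: 30.0
```

Emit:
step_arm:
  increments:
    - [[0,0,0,0,-0.1,0,1],[0,0,0,0,-0.1,0,1],[0,0,0,0,-0.1,0,1],[0,0,0,0,-0.1,0,1],[0,0,0,0,-0.1,0,1]]

```text
clock: 15.1
eef_pos: [492.7, 199.5, 269.9]
eef_rot: [3.138, -0.0, 1.666]
wrist_force: [5.1, 1.4, 6.1]
finger_gap: 21.8
finger_force: 30.0
```

Emit:
step_arm:
  increments:
    - [[0,0,0,0,-0.1,0,1],[0,0,0,0,-0.1,0,1],[0,0,0,0,-0.1,0,1],[0,0,0,0,-0.1,0,1],[0,0,0,0,-0.1,0,1]]

```text
clock: 15.6
eef_pos: [472.8, 197.6, 269.9]
eef_rot: [3.138, -0.0, 1.666]
wrist_force: [5.4, 0.3, 6.2]
finger_gap: 21.6
finger_force: 30.0
```

Run:
```python
from h import *
c=held();cv2.imwrite("pics/w8.png",c["frame"][:,:,::-1]);np.savez("pics/w8.npz",**c)
rods(c)
delta([655,217.4,88.8],95.48)
```

```text
tilt plane 8019 [-4.0000e-03 -2.0000e-03  6.1696e+01] (array([467.8, 263.7]), array([ 29.2, 100.1]), 5.52, [[448.0, 312.0], [458.0, 212.0], [487.0, 215.0], [478.0, 315.0]]) [57.76471035 60.47273911]
rod 970 [-10.  25.] [ 8. 83.] 0.1 z [14.3 16.3 17.4]
rod 1071 [-54.  22.] [ 9. 79.] 0.0 z [13.8 17.  27.2]
t 15.65 grasp [473.  197.7  89.9] yaw [ 1.798e+02 -2.000e-02  9.548e+01] gap 21.7 F [ 2.7 -0.8  6. ] 30.0
 turn [ 0.005 -0.001 -0.   ] shift after turn [0.056 4.575 0.027]
```

Emit:
step_arm:
  increments:
    - [[0,0,0,0,-0.1,0,1],[0,0,0,0,-0.1,0,1],[0,0,0,0,-0.1,0,1],[0,0,0,0,-0.1,0,1],[0,0,0,0,-0.1,0,1]]

```text
clock: 16.15
eef_pos: [452.9, 195.7, 269.9]
eef_rot: [3.138, -0.001, 1.666]
wrist_force: [5.7, 0.3, 6.9]
finger_gap: 21.7
finger_force: 30.0
```

Emit:
step_arm:
  increments:
    - [[0,0,0,0,-0.1,0,1],[0,0,0,0,-0.1,0,1],[0,0,0,0,-0.1,0,1],[0,0,0,0,-0.1,0,1],[0,0,0,0,0,0,1]]

```text
clock: 16.65
eef_pos: [436.8, 194.2, 269.8]
eef_rot: [3.138, -0.0, 1.666]
wrist_force: [2.4, 0.8, 7.7]
finger_gap: 21.8
finger_force: 30.0
```

Run:
```python
from h import *
c=held();cv2.imwrite("pics/w9.png",c["frame"][:,:,::-1]);np.savez("pics/w9.npz",**c)
rods(c)
delta([655,217.4,88.8],95.48)
```

```text
tilt plane 7105 [-2.1000e-02 -2.0000e-03  6.8729e+01] (array([432.5, 260.5]), array([28.6, 99.8]), 4.23, [[415.0, 309.0], [422.0, 210.0], [450.0, 212.0], [443.0, 311.0]]) [57.8662327  60.50644428]
rod 2176 [-12.   4.] [124.  15.] 89.7 z [13.8 15.9 17.2]
rod 460 [-48.  20.] [ 5. 79.] 0.1 z [12.  15.2 16.6]
rod 1732 [-32.   5.] [107.  14.] 89.9 z [13.7 15.9 17.2]
t 16.7 grasp [437.3 194.3  89.9] yaw [ 1.7984e+02 -3.0000e-02  9.5480e+01] gap 22.0 F [1.6 0.6 9.8] 30.0
 turn [ 0.004 -0.001 -0.   ] shift after turn [0.054 5.472 0.026]
```

View pics/w9.png

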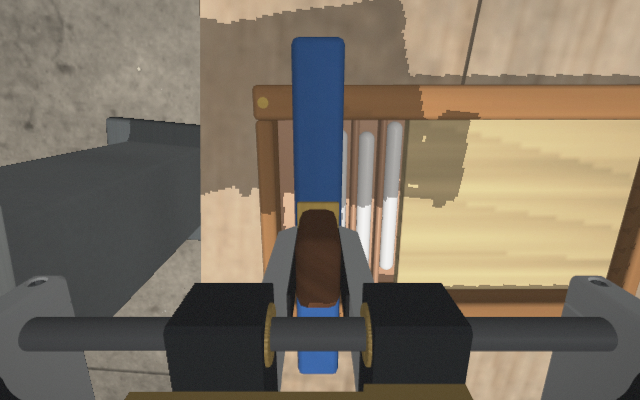

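Three rods lie white and flat in the first three grooves (columns 390, 365 and 345), and the fourth is under the rake. The fifth groove (column 285) is empty. Lifting straight up now, then a top-view check.

Emit:
step_arm:
  increments:
    - [[0,0,0,0,0,-0.2,1],[0,0,0,0,0,-0.4,1],[0,0,0,0,0,-0.6,1],[0,0,0,0,0,-0.6,1],[0,0,0,0,0,-0.2,1]]

```text
clock: 17.2
eef_pos: [436.5, 194.2, 350.9]
eef_rot: [3.14, -0.0, 1.666]
wrist_force: [0.4, 0.5, -2.1]
finger_gap: 21.9
finger_force: 30.0
```

Emit:
step_arm:
  increments:
    - [[0,0,0,-0.4,0.1,0,1],[0,0,0,-0.8,0.1,0,1],[0,0,0,-0.8,0.1,0,1],[0,0,0,-0.8,0.1,0,1],[0,0,0,-0.8,0.1,0,1]]

```text
clock: 17.7
eef_pos: [470.1, 51.5, 348.1]
eef_rot: [-3.14, -0.0, 1.667]
wrist_force: [1.1, 0.5, -2.2]
finger_gap: 22.0
finger_force: 30.0
```

Emit:
step_arm:
  increments:
    - [[0,0,0,-0.8,0.1,0,1],[0,0,0,-0.8,0.1,0,1],[0,0,0,-0.8,0.1,0,1],[0,0,0,-0.7,0,0,1],[0,0,0,0,0,0,1]]

```text
clock: 18.2
eef_pos: [493.9, -72.0, 347.9]
eef_rot: [-3.14, -0.0, 1.664]
wrist_force: [-0.6, 0.2, -2.4]
finger_gap: 22.1
finger_force: 30.0
```

Run:
```python
from h import *
from cell import optics
c=optics.camera("top");np.savez("pics/t10.npz",**c);cv2.imwrite("pics/t10.png",cv2.resize(c["frame"][165:280,200:400],(800,460))[:,:,::-1])
rods(c,sat=70,val=130)
held();delta([490,-70,71],95.48)
P=cloud(c);m=np.zeros((400,640),bool);m[190:270,285:350]=1
S=P[(abs(P[...,0]-490)<40)&(P[...,1]<70)&(P[...,1]>-200)];print(np.percentile(S[:,2],[5,50]))
```

```text
rod 130 [-9.  6.] [ 14. 118.] 0.0 z [11.7 17.3 23.1]
rod 130 [-29.  -2.] [116.  12.] 89.8 z [13.5 18.1 22.8]
rod 132 [-49.   0.] [116.  13.] 89.8 z [12.9 18.  22.6]
rod 136 [-70.   2.] [ 13. 117.] 0.2 z [12.8 18.  22.6]
tilt plane 8030 [-9.0000e-03 -3.0000e-03  1.4179e+02] (array([487.8,  -4.8]), array([ 29.2, 100.2]), 5.41, [[469.0, 44.0], [478.0, -56.0], [507.0, -53.0], [498.0, 46.0]]) [135.84204923 138.52618074]
t 18.3 grasp [493.5 -69.6 168.1] yaw [-1.7991e+02 -4.0000e-02  9.5410e+01] gap 21.5 F [-1.  -0.1 -2.4] 30.0
 turn [-0.002 -0.001 -0.002] shift after turn [-1.000e-03 -8.700e-02  2.427e+00]
[ -2.80197699 441.35190077]
```

View pics/t10.png

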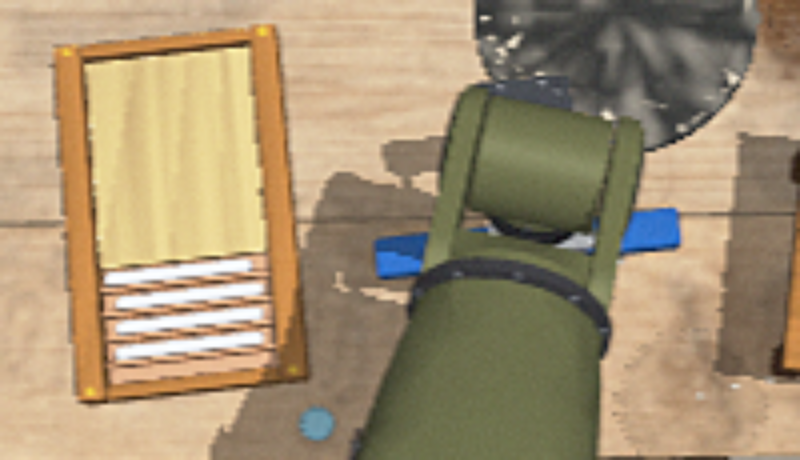

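All four rods are in grooves 1–4 (rows 270–350), parallel, at y offsets 6, -2, 0 and 2 mm. The open bench is under the rake. Lowering it to stand.

Emit:
step_arm:
  increments:
    - [[0,0,0,0,-0.08,0.5,1],[0,0,0,0,0,0.7,1],[0,0,0,0,0,0.6,1],[0,0,0,0,0,0.4,1],[0,0,0,0,0,0,1]]

```text
clock: 18.8
eef_pos: [490.2, -68.7, 258.9]
eef_rot: [-3.138, -0.001, 1.668]
wrist_force: [0.9, -0.5, -0.9]
finger_gap: 21.6
finger_force: 30.0
```

Emit:
step_arm:
  increments:
    - [[0,0,0,0,0,0.08,1],[0,0,0,0,0,0.08,1],[0,0,0,0,0,0.06,1],[0,0,0,0,0,0,1],[0,0,0,0,0,0,1]]

```text
clock: 19.3
eef_pos: [490.9, -69.8, 252.4]
eef_rot: [3.141, 0.0, 1.666]
wrist_force: [0.6, -0.6, -2.1]
finger_gap: 21.9
finger_force: 30.0
```

Emit:
step_arm:
  increments:
    - [[0,0,0,0,0,0.04,1],[0,0,0,0,0,0,1]]

```text
clock: 19.5
eef_pos: [490.8, -69.8, 250.4]
eef_rot: [-3.142, -0.0, 1.666]
wrist_force: [0.7, 0.2, -1.6]
finger_gap: 21.9
finger_force: 30.0
```

Emit:
step_arm:
  increments:
    - [[0,0,0,0,0,0.02,1],[0,0,0,0,0,0,1]]

```text
clock: 19.7
eef_pos: [490.9, -69.8, 250.1]
eef_rot: [3.141, 0.0, 1.666]
wrist_force: [-2.5, -0.1, 4.1]
finger_gap: 22.2
finger_force: 30.0
```

Contact with the bench. Opening and rising.

Emit:
step_arm:
  increments:
    - [[0,0,0,0,0,0,-1],[0,0,0,0,0,0,-1],[0,0,0,0,0,0,-1],[0,0,0,0,0,0,-1],[0,0,0,0,0,0,-1]]

```text
clock: 20.2
eef_pos: [490.8, -69.8, 249.7]
eef_rot: [3.142, 0.0, 1.666]
wrist_force: [-0.6, -0.1, 0.9]
finger_gap: 58.3
finger_force: 0.0
```

Emit:
step_arm:
  increments:
    - [[0,0,0,0,0,-0.4,-1],[0,0,0,0,0,-0.7,-1],[0,0,0,0,0,-0.8,-1],[0,0,0,0,0,-0.8,-1],[0,0,0,0,0,0,-1]]

```text
clock: 20.7
eef_pos: [491.2, -69.9, 361.6]
eef_rot: [3.135, 0.002, 1.667]
wrist_force: [0.6, 0.3, -0.8]
finger_gap: 93.8
finger_force: 0.0
```

Run:
```python
from h import *
from cell import optics
c=held();P=cloud(c)
m=(P[...,2]>85)&(P[...,2]<105)&(P[...,1]<-20)&(P[...,1]>-120)&(abs(P[...,0]-490)<20)&(c["range_z"]>0);print("handle top z",m.sum(),np.median(P[m][:,2]))
d=optics.camera("top");rods(d,sat=70,val=130)
delta([490,-70,71],95.48)
```

```text
tilt plane 1002 [2.0000e-03 1.0000e-03 3.9739e+01] (array([484.1,  -1.2]), array([26.7, 91.8]), 5.99, [[466.0, 43.0], [476.0, -48.0], [502.0, -45.0], [493.0, 46.0]]) [40.03572697 41.22747518]
handle top z 1161 94.90075823474166
rod 127 [-9.  6.] [ 13. 116.] 0.9 z [14.3 18.7 24. ]
rod 131 [-29.  -2.] [115.  13.] 89.9 z [12.3 18.3 21.9]
rod 131 [-48.  -0.] [ 15. 116.] 0.6 z [12.8 17.8 22.9]
rod 134 [-69.   2.] [116.  13.] 89.7 z [12.1 18.5 23.7]
t 20.8 grasp [490.8 -69.8 177.7] yaw [1.7996e+02 1.0000e-02 9.5480e+01] gap 94.0 F [-0.7  0.6  0.7] 0.0
 turn [0.001 0.    0.   ] shift after turn [-0.003 -0.021  2.668]
```

The rake stands level on the bench (back top at 40 mm, slope 0), the gripper is clear, and all four rods are sunk. Handing in.

```bash
python3 -c "
from cell import workorder
print(workorder.sign_off())"
```

```text
the job is handed in; nothing more can be done
None
```

The job is handed in at about 21 s of the 61 s: by the last camera check all four rods lay flat, one each in grooves 1–4, and the rake stood level on the open bench with the gripper clear; while I lifted the rake, its far end caught the rack board and tilted it, but it levelled on the rails, and I did not re-measure the bowl and pots afterwards.

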